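Empty the tip tray of marked sleeves into the catch bin

TASK

Empty the tray of laser-marked sleeves: turn the handle at its corner a quarter turn so that the gate is fully open, then push on the press bars to tip the tray to about 50 degrees (not past 60) and keep it there until all three sleeves have rolled into the catch bin. Then bring the tray fully back to level, leave the gate open, and do not disturb the other things lying around.

Things in the scene. Friction and masses are not known exactly. Their poses are not given: they have to be found in the camera images.
- fixture: steel base plate, 340 x 420 mm and 8 mm thick, bolted to the table, carrying a tipping tray on two cheeks and a catch bin. Origin on the table directly below the middle of the tray; its x points away from the robot along the tray's tipping axis, its -y points to the pour side, where the bin is. All positions below are along its axes
- tray (a joint): tilt of the aluminium tip tray in rad: 0 = level (a stop), grows as the open pour side (-y) goes down; hard end at 1.3. A stiff hinge (about 0.35 N m): the tray stays wherever it is left
- tray_pivot (a point): centre of the tray, on its tipping axis (along x), 170 mm above the table; axes turn with the tray. The tray is 104 mm (x) by 154 mm (y); its floor lies 8 mm above the axis, its walls reach 38 mm above the axis; the pour side is open but for a 1.5 mm lip
- pour_bar (a point): pour-side press bar: steel bar of 12 mm diameter along x at one end of a dark rocker beam that is fixed to the tray on the robot's side. This point is on the bar's centreline, 130 mm to the robot's side of tray_pivot and 110 mm to the pour side, level with the axis when the tray is level. About 25 mm of bar to either side of it. Pushing it down tips the tray
- back_bar (a point): the same bar at the other end of the rocker beam, 110 mm to the other side (+y); pushing it down brings the tray back level
- gate (a joint): angle of the gate in rad: 0 = shut across the tray's pour side, 1.57 = fully open (a stop), pointing away from the tray along the pour direction. Opens by turning clockwise seen from above; stiff (about 0.1 N m), stays where it is left. The gate plate is 90 mm long, 18 mm high
- gate_pivot (a point): on the gate's upright axis, at the height of its handle's middle (50 mm above the tray's tipping axis), at the tray's corner on the robot's side and pour side (58 mm and 85 mm from tray_pivot)
- gate_tail (a point): near the end of the gate's handle, a dark flat bar 10 mm wide, 12 mm high, 60 mm from gate_pivot to this point and 3 mm beyond, above the tray's walls. Handle and gate are one straight piece that reach to either side of the axis: shut, the handle points to the robot's side (-x); open, it points along the tray's side (+y)
- bin_in (a point): middle of the inner floor of the blue catch bin, fixed on the base plate under the pour side: inside 150 mm (x) by 195 mm (y), walls 60 mm high above this floor; floor 13 mm above the table
- sleeve0: marked steel sleeve, 20 mm diameter, 60 mm long, with fine dark bands, about 60 g; lying in the tray at the start; origin at its centre, x along its length
- sleeve1: marked steel sleeve, 20 mm diameter, 60 mm long, with fine dark bands, about 60 g; lying in the tray at the start; origin at its centre, x along its length
- sleeve2: marked steel sleeve, 20 mm diameter, 60 mm long, with fine dark bands, about 60 g; lying in the tray at the start; origin at its centre, x along its length
- gauge: aluminium focus gauge, an L-shaped block 35 x 50 x 42 mm, standing on the plate beyond the tray; origin under its centre
- lens_cap: black round lens cap, 56 mm across, 16 mm high, on the plate beyond the tray; origin under its centre
- cleaner: white cleaner bottle, 60 mm across, 150 mm high, on the table to the left; origin under its centre
- driver: screwdriver, 180 mm long, lying on the table to the left
- stock_tray: small grey open tray, 120 x 90 x 40 mm, on the table to the right; origin under its centre
- test_plate: bare steel test plate, 100 x 70 x 6 mm, lying on the table to the right; origin under its centre
Not all that is in view belongs to the job. What is shaped like the sleeve0 but blue, green or orange is not meant.

How it is judged:
By the outcome, as a careful person would: the job done as asked, in the order asked, and still so for the second after the job is handed in, with the robot touching nothing.
It also fails if it takes over 54 s, if anything falls off the work surface, if the arm or the gripper's body presses on something with over 40 N, if the wrist force passes 120 N, or if a joint passes its speed limit or range.

ROBOT

A 6-joint arm with a two-finger parallel gripper is mounted at the origin on the work surface. World frame = base frame: x ahead of the robot, y to its left, z up, the work surface at z = 0. Lengths are in m, angles in rad, forces in N, time in s.
With the tool pointing down it reaches from about 0.4 to 0.825 m from the base axis. Payload 7 kg.
Tool frame: the origin (TCP) lies at the very end of the fingers, on their centre line; the grasp point (between the pads) lies 19 mm behind it (arm.grasp_offset is the distance from the TCP to the grasp point, in m); z points along the fingers, y is the line along which they close (so a half turn about z gives the same grasp; the last joint's range is limited). The gripper opens to 88 mm and grips with 3 to 60 N. Pads are 19 mm wide; open, the fingers measure 130 mm over their backs; the gripper's body (78 mm by 193 mm) begins 47 mm behind the grasp point.
Start: joints at [-0.822, 0.359, 0.012, 0, -1.224, -0.288], TCP at [0.3, -0.605, 0.197] pointing down, gripper open.
Joint ranges: [-3.07, 3.07], [-1.43, 2.12], [-1.02, 1.25], [-3.03, 1.67], [-3.05, -0], [-3.03, 3.03]. Speed limits (rad/s): [2.39, 2.39, 3.01, 3.14, 3.14, 3.14].

INTERFACE

Orientations are given as [roll, pitch, yaw] about the fixed x, y, z axes, in that order (R = Rz(yaw) Ry(pitch) Rx(roll)).
In Python, from station import get_state, cams, arm, nets gives the robot as it stands.
- The arm moves only by the shell command python3 -m creep 'ROWS' [FORCE]. ROWS is a JSON object of lists of equal length, an entry for each row: "translation": the shift along the world's x, y, z in mm, a list of three; "spin": the turn about the world's z in rad; "gripper": the opening, from 0 (shut) to 1 (fully open). In form: {"translation": [[dx, dy, dz], ...], "spin": [spin, ...], "gripper": [gripper, ...]}. A call has 1 to 8 rows; each row shifts and turns the commanded pose from where the row before left it; what a row does not reach is not made up. A row lasts 1/10 s, in which the tool goes at most 50 mm and 8.59 degrees, less where a joint would pass 70% of its speed; a pose out of reach is approached as far as the arm can. A call is refused whole if a number of a shift passes 50 or a number of a turn 0.15, either way. A call with a gripper value outside its range is refused whole. The fingers move at their own pace and stop on an object; FORCE is the grip in N (left out, the last holds). Time passes only in rows, so rows that do not move let the fingers close. It gives the time, the measured TCP pose, the force, the opening and the grip force at its end, in the units of the state.
- get_state(): the state, without advancing time (a new reading comes with each control period).
- cams.grab_frame(name): name is "scene" or "top" or "wrist"; returns a dict with "img" (420x560x3 uint8, red, green, blue), "mtx" (3x3 intrinsics, pixels), "R" (3x3) and "t" (3): a world point X has camera coordinates R X + t. Camera axes: x right, y down, z forward; pixel columns grow to the right and rows downward; lengths in m; the calibration is good to about 2 mm. A picture is of the moment at which its call begins. There is no depth.
- arm.job_done(): hands the job in; it is judged then, once.
Trained networks look in the newest picture that a camera, given by its name, has taken for a name from the list of things; names that differ only in an ending like _2 or _b are one class to them, and where a whole thing is asked for, a point or a joint stands for the part that bears it (a point fixed in the world has none). Each returns a list of dicts, best first, with "confidence" (0 to 1); they miss things now and then, are a little off and sometimes report something else, mostly with a low value. They report only what shows in the picture. A call takes as long as a camera call. They do not tell look-alikes from the thing itself.
- nets.search_frame(camera, label): "centre" ([x, y, z] in m, in world coordinates, good to about 4 mm: the middle of the surface that is visible of it).
- nets.pinpoint(camera, label): "centre" ([x, y, z] in m, in world coordinates, good to about 4 mm: a listed point, or the origin of a listed thing).
The state is a dict: "t": time; "q": joint angles; "qd": joint speeds; "joint_efforts": joint torques, N m; "eef_pos": TCP position; "ee_rot": TCP orientation; "force": force on the tool from outside, world axes, zero at the start; "moment": the same for the moment, N m; "width": finger opening in m; "gripper_force": force on a finger pad.
Only numpy, scipy, OpenCV 4.12 (cv2) and the standard library are available. Lean on these libraries where they do the work, as an engineer would, in place of code of your own. Each camera call takes 0.05 s, during which the arm holds its last target. There are 200 camera calls.

## Working session

There is one attempt and no reset: what is moved stays moved. The work goes in short steps, Python scripts to look and compute and a shell command to move; the robot and the scene stay as the last step left them, time stands still between calls to the robot, and variables do not carry over. Pictures are saved under pics/ and viewed, at most 10 in all, crops included, and the job is handed in when it is done.

```bash
mkdir -p pics; cat > h.py <<'E'
from station import get_state, cams, arm, nets
import numpy as np, cv2
def shot(c,f):
    g=cams.grab_frame(c); cv2.imwrite('pics/'+f,cv2.cvtColor(g['img'],cv2.COLOR_RGB2BGR)); return g
def show(cam,names):
    for n in names:
        r=nets.pinpoint(cam,n); print(cam,n,[(np.round(d['centre'],4).tolist(),round(d['confidence'],2)) for d in r[:3]])
E
python3 - <<'E'
from h import *
for c in ['scene','top']:
    shot(c,c+'0.png')
    show(c,['tray_pivot','pour_bar','back_bar','gate_pivot','gate_tail','bin_in'])
s=get_state();print(s['t'],s['eef_pos'],s['ee_rot'],s['width'])
E
```

```text
scene tray_pivot [([0.6315, -0.0094, 0.1681], 0.98)]
scene pour_bar [([0.4767, -0.0892, 0.171], 0.75), ([0.5534, -0.0831, 0.2188], 0.2)]
scene back_bar [([0.5184, 0.1221, 0.1704], 0.57)]
scene gate_pivot [([0.556, -0.0836, 0.2202], 0.73)]
scene gate_tail [([0.5042, -0.0556, 0.2232], 0.57)]
scene bin_in [([0.5958, -0.1542, 0.0125], 0.79)]
top tray_pivot [([0.6307, -0.0119, 0.1674], 0.83), ([0.604, -0.152, 0.014], 0.23), ([0.7626, 0.0445, 0.0052], 0.22)]
top pour_bar [([0.504, -0.0532, 0.2248], 0.59)]
top back_bar [([0.5193, 0.1213, 0.1696], 0.88)]
top gate_pivot [([0.5535, -0.0814, 0.223], 0.55)]
top gate_tail [([0.501, -0.057, 0.2241], 0.62)]
top bin_in [([0.6023, -0.1563, 0.0146], 0.77), ([0.7307, -0.114, 0.0103], 0.67)]
0.7 [ 0.30012402 -0.60458504  0.1972945 ] [-3.14152729e+00  5.74874428e-05 -2.68084035e+00] 0.08745981068935071
```

View pics/scene0.png

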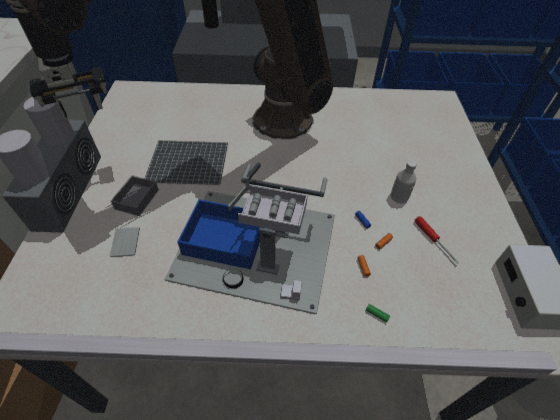

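View pics/top0.png

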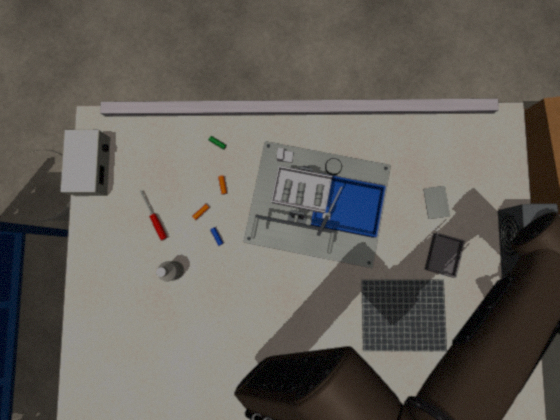

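```bash
cat >> h.py <<'E'
L={'tray_pivot':(0,0),'pour_bar':(-.13,-.11),'back_bar':(-.13,.11),'gate_pivot':(-.058,-.085),'bin_in':(0,-.147)}
def W(yaw,o,p): 
    c,s=np.cos(yaw),np.sin(yaw); return np.array(o)+np.array([[c,-s],[s,c]])@np.array(p)
E
python3 - <<'E'
from h import *
from scipy.optimize import least_squares
A=[];tails=[]
for k in range(3):
  for c in ['scene','top']:
    cams.grab_frame(c)
    for n in ['tray_pivot','pour_bar','back_bar','gate_pivot']:
        r=nets.pinpoint(c,n)
        if r: A.append((n,r[0]['centre'][:2]))
    r=nets.pinpoint(c,'gate_tail')
    if r: tails.append(r[0]['centre'])
f=lambda v:np.concatenate([W(v[2],v[:2],L[n])-p for n,p in A])
r=least_squares(f,[.63,-.01,-.2],loss='soft_l1',f_scale=.004)
print(r.x,np.round(f(r.x).reshape(-1,2)*1000,1).tolist())
t=np.median(tails,0); gp=W(r.x[2],r.x[:2],L['gate_pivot']); d=t[:2]-gp
print(t,gp,np.hypot(*d),np.degrees(np.arctan2(d[1],d[0])))
h=np.arctan2(d[1],d[0]); end=np.pi/2+r.x[2]
for k,a in enumerate(np.linspace(h,end,12)):
  for off in ([.045] if k==0 else [])+[.0265]:
    P=gp+.049*np.array([np.cos(a),np.sin(a)])+off*np.array([-np.sin(a),np.cos(a)])
    print(k,np.round(P*1000,1),'toolyaw',round(a-np.pi,3))
for y in(-.11,-.0707,.0707,.11): print(y,np.round(W(r.x[2],r.x[:2],(-.184,y))*1000,1))
print(get_state()['eef_pos'])
E
```

```text
[ 0.62807507 -0.01016539 -0.19102149] [[-2.2, 0.3], [0.5, -1.6], [0.9, 0.6], [-0.1, -0.3], [-1.7, 2.6], [-0.8, 4.5], [1.6, 0.4], [4.5, -1.5], [-2.4, -0.8], [-0.1, -4.8], [-72.6, -73.5], [26.4, 143.0], [-2.1, 0.4], [2.5, -1.4], [0.7, -0.7], [-1.7, 0.7], [-1.3, -5.8], [-0.4, 0.4], [-1.1, 0.2], [-3.0, 3.0], [2.9, 3.3], [2.2, -2.5], [3.0, 1.2]]
[ 0.50205 -0.1053   0.11765] [ 0.55499179 -0.08260731] 0.05760026619951111 -156.7983482258869
0 [ 527.7 -143.3] toolyaw -5.878
0 [ 520.4 -126.3] toolyaw -5.878
1 [ 538.7 -135.9] toolyaw -5.504
2 [ 559.4 -138.1] toolyaw -5.13
3 [ 579.4 -132.7] toolyaw -4.756
4 [ 596.  -120.3] toolyaw -4.381
5 [ 606.9 -102.7] toolyaw -4.007
6 [610.7 -82.4] toolyaw -3.633
7 [606.8 -62. ] toolyaw -3.259
8 [595.6 -44.5] toolyaw -2.884
9 [578.9 -32.3] toolyaw -2.51
10 [558.9 -27. ] toolyaw -2.136
11 [538.3 -29.5] toolyaw -1.762
-0.11 [426.5 -83.2]
-0.0707 [434.  -44.6]
0.0707 [460.8  94.2]
0.11 [468.3 132.8]
[ 0.30012735 -0.60459731  0.1972591 ]
```

```bash
python3 - <<'E'
from h import *
o=(.6281,-.0102);yaw=-.191;gp=W(yaw,o,L['gate_pivot']);h=2.674
prev=None
for k,a in enumerate(np.linspace(h,np.pi/2+yaw,11)):
  for off in ([.045] if k==0 else [])+[.0265]:
    P=1000*(gp+.049*np.array([np.cos(a),np.sin(a)])+off*np.array([-np.sin(a),np.cos(a)]))
    print(k,np.round(P,1),None if prev is None else np.round(P-prev,1),round(a-np.pi,3)); prev=P
E
python3 -m creep '{"translation":[[0,0,30],[0,0,30],[0,0,20],[14,32,0],[14,32,0],[14,32,0],[14,32,0],[14,32,0]],"spin":[0.15,0.15,0.15,0.15,0.15,0.15,0.15,0.15],"gripper":[0,0,0,0,0,0,0,0]}' 20
```

```text
0 [ 491.  -100.7] None -0.468
0 [499.3 -84.2] [ 8.3 16.5] -0.468
1 [499.6 -77. ] [0.3 7.2] -0.597
2 [500.8 -69.9] [1.2 7.1] -0.726
3 [502.9 -63. ] [2.1 6.9] -0.856
4 [505.9 -56.5] [3.  6.6] -0.985
5 [509.6 -50.3] [3.8 6.1] -1.115
6 [514.2 -44.7] [4.6 5.6] -1.244
7 [519.4 -39.8] [5.2 5. ] -1.374
8 [525.3 -35.6] [5.8 4.2] -1.503
9 [531.6 -32.1] [6.3 3.4] -1.632
10 [538.3 -29.5] [6.7 2.6] -1.762
t: 3.3
eef_pos: [0.3704, -0.4433, 0.2774]
ee_rot: [-3.141, -0.0, -1.475]
force: [0.6, -0.0, 0.0]
width: 0.0294
gripper_force: 0.0
```

```bash
python3 -m creep '{"translation":[[15,42,0],[15,42,0],[15,42,0],[15,42,0],[15,42,0],[15,42,0],[15,42,0],[13,44,0]],"spin":[0.127,0.127,0.127,0.127,0.127,0.127,0.127,0.12],"gripper":[0,0,0,0,0,0,0,0]}'
python3 -m creep '{"translation":[[0,0,-10],[0,0,0]],"spin":[0,0],"gripper":[0,0]}'
python3 - <<'E'
from h import *
shot('scene','s1.png');show('scene',['gate_tail','gate_pivot'])
shot('wrist','w1.png');show('wrist',['gate_tail','gate_pivot','pour_bar'])
a=cv2.imread('pics/s1.png')[100:310,130:410];b=cv2.imread('pics/w1.png')
cv2.imwrite('pics/c1.png',np.hstack([cv2.resize(a,(480,360)),cv2.resize(b,(320,240)) if 0 else cv2.copyMakeBorder(cv2.resize(b,(320,240)),0,120,0,0,0)]))
print(get_state()['eef_pos'],get_state()['ee_rot'])
E
```

```text
t: 4.1
eef_pos: [0.4885, -0.1049, 0.2776]
ee_rot: [-3.141, -0.001, -0.467]
force: [1.1, -0.1, 0.1]
width: 0.0002
gripper_force: 0.0
t: 4.3
eef_pos: [0.4876, -0.1054, 0.2662]
ee_rot: [3.141, 0.002, -0.47]
force: [0.1, -0.0, -0.3]
width: 0.0005
gripper_force: 0.0
scene gate_tail [([0.5031, -0.0552, 0.2225], 0.85)]
scene gate_pivot [([0.5541, -0.0809, 0.2198], 0.77)]
wrist gate_tail [([0.5028, -0.0562, 0.2251], 0.73)]
wrist gate_pivot [([0.5551, -0.0817, 0.219], 0.97)]
wrist pour_bar [([0.4798, -0.0938, 0.1714], 0.59)]
[ 0.4880095  -0.1075105   0.26757704] [-3.14140027e+00 -4.15736730e-04 -4.73684895e-01]
```

View pics/c1.png

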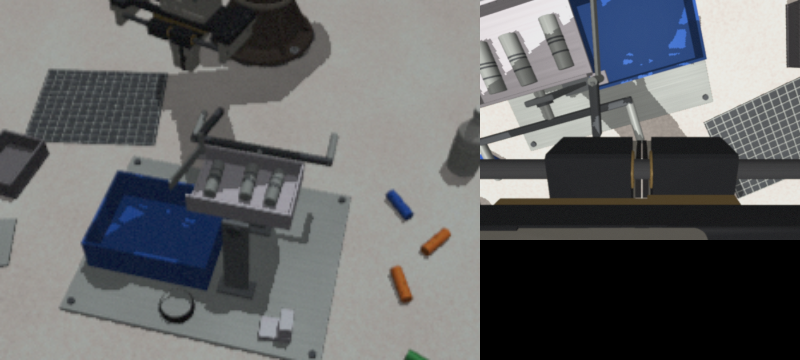

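```bash
python3 -m creep '{"translation":[[0,0,-25],[0,0,-25],[0,0,-10],[0,0,0],[3,6,0],[3,6,0],[3,5,0],[2,5,0]],"spin":[0,0,0,0,0,0,0,0],"gripper":[0,0,0,0,0,0,0,0]}'
python3 -m creep '{"translation":[[0.3,7.2,0],[1.2,7.1,0],[2.1,6.9,0],[3,6.6,0],[3.8,6.1,0],[0,0,0]],"spin":[-0.13,-0.13,-0.13,-0.13,-0.13,0],"gripper":[0,0,0,0,0,0]}'
```

```text
t: 5.45
eef_pos: [0.4999, -0.0839, 0.2079]
ee_rot: [-3.141, -0.001, -0.471]
force: [-0.0, 0.3, 0.1]
width: 0.0007
gripper_force: 0.0
t: 6.05
eef_pos: [0.5101, -0.0498, 0.2074]
ee_rot: [-3.141, -0.0, -1.123]
force: [0.1, -0.5, -0.2]
width: 0.0005
gripper_force: 0.0
```

```bash
python3 -m creep '{"translation":[[4.6,5.6,0],[5.2,5,0],[5.8,4.2,0],[6.3,3.4,0],[6.7,2.6,0],[0,0,0]],"spin":[-0.13,-0.13,-0.13,-0.13,-0.13,0],"gripper":[0,0,0,0,0,0]}'
python3 - <<'E'
from h import *
shot('scene','s2.png');show('scene',['gate_tail','gate_pivot'])
shot('wrist','w2.png');show('wrist',['gate_tail','gate_pivot','pour_bar'])
a=cv2.imread('pics/s2.png')[100:310,130:410];b=cv2.imread('pics/w2.png')
cv2.imwrite('pics/c2.png',np.hstack([cv2.resize(a,(400,300)),cv2.resize(b,(400,300))]))
E
```

```text
t: 6.65
eef_pos: [0.5386, -0.0296, 0.2072]
ee_rot: [3.142, -0.0, -1.77]
force: [-0.3, 0.0, 0.1]
width: 0.001
gripper_force: 0.0
scene gate_tail [([0.5068, -0.0519, 0.2221], 0.78)]
scene gate_pivot [([0.6244, -0.0116, -0.0032], 0.58), ([0.5549, -0.0822, 0.2187], 0.55), ([0.6173, -0.0583, 0.1886], 0.29)]
wrist gate_tail [([0.5002, -0.0527, 0.222], 0.69)]
wrist gate_pivot [([0.5571, -0.0851, 0.2229], 0.72)]
wrist pour_bar [([0.4808, -0.0932, 0.1709], 0.6)]
```

View pics/c2.png

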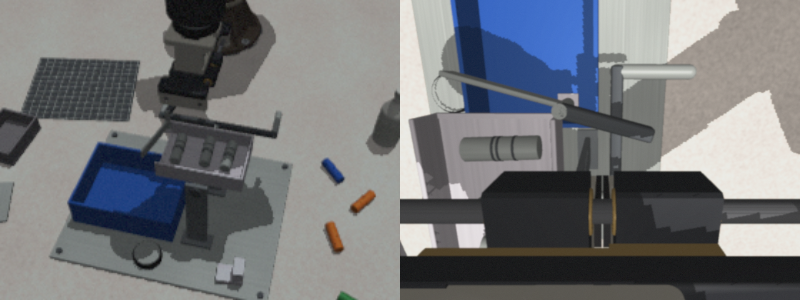

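```bash
python3 - <<'E'
from h import *
s=get_state();print(s['eef_pos'],s['t'],s['force'])
out=[]
for c in ['scene','wrist']:
    g=cams.grab_frame(c);im=cv2.cvtColor(g['img'],cv2.COLOR_RGB2BGR)
    T=s['eef_pos']
    for P,col in [(T,(0,0,255)),(np.array(T)+[0,0,.06],(0,255,255)),([.502,-.055,.22],(0,255,0)),([.555,-.082,.22],(255,0,255)),([.567,-.024,.22],(255,255,0))]:
        x=g['mtx']@(g['R']@np.array(P)+g['t']);u=x[:2]/x[2];print(c,np.round(u))
        if c=='scene': u=(u-[200,130])*[400/140.,400/140.]; 
        cv2.circle(im,(int(u[0]),int(u[1])),0,col,-1) if c=='wrist' else out.append((u,col))
    if c=='scene':
        im=cv2.resize(im[130:235,200:340],(400,300),interpolation=cv2.INTER_CUBIC)
        for u,col in out: cv2.circle(im,(int(u[0]),int(u[1])),3,col,1)
        A=im
    else:
        B=cv2.resize(im,(400,300))
cv2.imwrite('pics/c3.png',np.hstack([A,B]))
E
```

```text
[ 0.53793926 -0.0300005   0.2074267 ] 7.0 [-0.03794137 -0.20900517  0.1342429 ]
scene [267. 178.]
scene [267. 161.]
scene [258. 165.]
scene [246. 178.]
scene [269. 182.]
wrist [284. 242.]
wrist [284. 298.]
wrist [347. 189.]
wrist [226. 155.]
wrist [230. 272.]
```

View pics/c3.png

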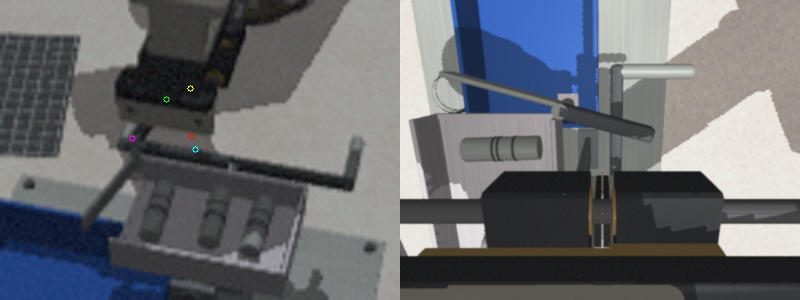

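```bash
python3 -m creep '{"translation":[[0,0,20],[0,0,20],[-10,-14,0],[-10,-14,0],[-10,-14,0],[-9,-13,0],[-4,-8,0],[0,0,0]],"spin":[0,0,0.15,0.15,0.15,0.15,0.15,0.15],"gripper":[0,0,0,0,0,0,0,0]}'
python3 -m creep '{"translation":[[0,0,0],[0,0,0],[0,0,0],[0,0,-20],[0,0,-20],[0,0,0]],"spin":[0.15,0.15,0.10,0,0,0],"gripper":[0,0,0,0,0,0]}'
python3 - <<'E'
from h import *
g=shot('wrist','w3.png');show('wrist',['gate_tail','gate_pivot'])
s=get_state();print(s['eef_pos'],s['ee_rot'],s['t'],s['force'])
print('cam',-g['R'].T@g['t'], g['R'])
E
```

```text
t: 7.9
eef_pos: [0.4944, -0.0938, 0.2475]
ee_rot: [-3.141, -0.0, -0.866]
force: [-0.0, 0.2, -0.2]
width: 0.0007
gripper_force: 0.0
t: 8.5
eef_pos: [0.4933, -0.0929, 0.205]
ee_rot: [3.14, 0.004, -0.472]
force: [-0.3, 0.1, 0.1]
width: 0.0004
gripper_force: 0.0
wrist gate_tail []
wrist gate_pivot [([0.5558, -0.0844, 0.2209], 0.67)]
[ 0.49562997 -0.09302876  0.20824878] [-3.14150166e+00 -1.02086161e-03 -4.71287785e-01] 8.65 [ 0.73705884 -0.12426688  0.42655295]
cam [ 0.55747701 -0.12478397  0.39194714] [[-0.45400299 -0.89099769  0.00209986]
 [-0.85873641  0.43819046  0.265633  ]
 [-0.23759853  0.11879495 -0.96407194]]
```

View pics/w3.png

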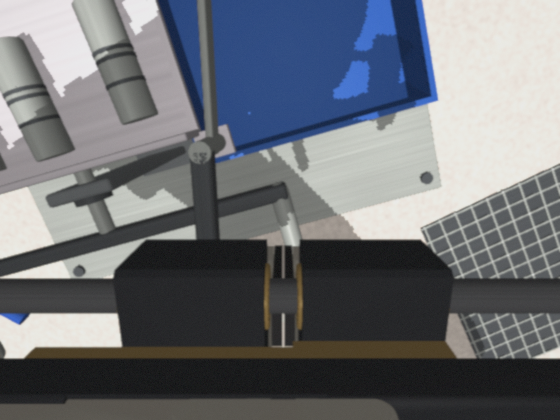

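```bash
python3 -m creep '{"translation":[[2.3,4.5,0],[2.3,4.5,0],[2.3,4.5,0],[2.3,4.5,0],[1.2,2.2,0]],"spin":[0,0,0,0,0],"gripper":[0,0,0,0,0]}'
for i in 1; do python3 -m creep '{"translation":[[1.2,2.2,0],[1.2,2.2,0]],"spin":[0,0],"gripper":[0,0]}'; done
python3 -m creep '{"translation":[[1.2,2.2,0],[1.2,2.2,0]],"spin":[0,0],"gripper":[0,0]}'
python3 -m creep '{"translation":[[1.2,2.2,0],[1.2,2.2,0]],"spin":[0,0],"gripper":[0,0]}'
python3 - <<'E'
from h import *
g=shot('wrist','w4.png');show('wrist',['gate_tail','gate_pivot'])
s=get_state();print(s['eef_pos'],s['ee_rot'],s['t'],s['force'])
E
```

```text
t: 9.15
eef_pos: [0.5059, -0.0721, 0.2073]
ee_rot: [-3.142, -0.0, -0.471]
force: [1.5, 0.6, 0.8]
width: 0.0002
gripper_force: 0.0
t: 9.35
eef_pos: [0.508, -0.0681, 0.2072]
ee_rot: [3.141, 0.0, -0.472]
force: [-0.7, -0.2, 0.5]
width: 0.0003
gripper_force: 0.0
t: 9.55
eef_pos: [0.5104, -0.0638, 0.2073]
ee_rot: [3.142, 0.0, -0.472]
force: [0.7, -0.6, -0.4]
width: 0.0003
gripper_force: 0.0
t: 9.75
eef_pos: [0.5128, -0.0594, 0.2073]
ee_rot: [-3.142, -0.0, -0.472]
force: [-0.4, 0.3, 0.3]
width: 0.0001
gripper_force: 0.0
wrist gate_tail [([0.5028, -0.0554, 0.2239], 0.87)]
wrist gate_pivot [([0.5574, -0.0831, 0.2183], 0.56)]
[ 0.51276489 -0.05938666  0.20721841] [ 3.14151621e+00  7.21906270e-05 -4.71639810e-01] 9.9 [-0.14656401 -0.3072782  -0.57321895]
```

View pics/w4.png

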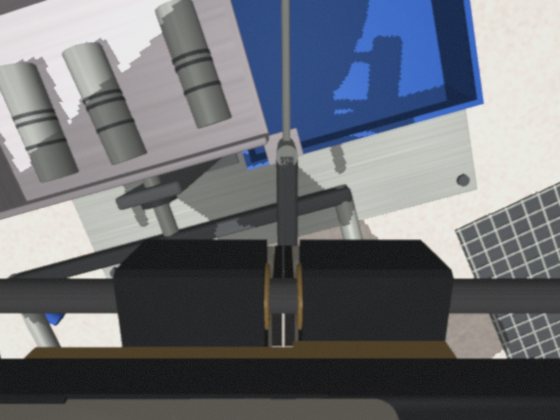

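```bash
python3 -m creep '{"translation":[[0,0,20],[0,0,20],[0,0,0],[0,0,0],[0,0,0],[0,0,0],[0,0,-18],[0,0,-17]],"spin":[0,0,0,0,0,0,0,0],"gripper":[0,0,0.4,0.4,0.4,0.4,0.4,0.4]}' 10
python3 -m creep '{"translation":[[0,0,0],[0,0,0],[0,0,0],[0,0,0],[0,0,0],[0,0,0]],"spin":[0,0,0,0,0,0],"gripper":[0.4,0,0,0,0,0]}' 10
python3 - <<'E'
from h import *
import cv2
g=shot('wrist','w5.png');show('wrist',['gate_tail'])
s=get_state();print(s['width'],s['gripper_force'],s['force'])
a=[cv2.imread(f'pics/w{k}.png')[210:360,200:370] for k in (3,4,5)]
cv2.imwrite('pics/z5.png',np.hstack([cv2.resize(x,(266,235),interpolation=cv2.INTER_CUBIC) for x in a]))
E
```

```text
t: 10.75
eef_pos: [0.5127, -0.0595, 0.2115]
ee_rot: [-3.141, -0.0, -0.472]
force: [-0.3, 0.4, -0.7]
width: 0.0342
gripper_force: 0.0
t: 11.35
eef_pos: [0.5129, -0.0594, 0.2126]
ee_rot: [-3.141, -0.0, -0.472]
force: [-0.9, 0.3, 0.1]
width: 0.0023
gripper_force: 0.0
wrist gate_tail [([0.5014, -0.0562, 0.2248], 0.93)]
0.0006921350401453155 0.0 [ 0.54722773  0.89996493 -0.12747974]
```

View pics/z5.png

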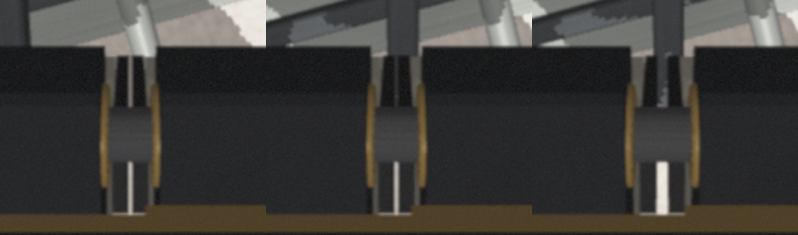

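```bash
python3 -m creep '{"translation":[[0,0,0],[0,0,0],[0,0,0],[0,0,-6],[0,0,-6],[0,0,0],[0,0,0],[0,0,0]],"spin":[0,0,0,0,0,0,0,0],"gripper":[0.4,0.4,0.4,0.4,0.4,0.4,0,0]}' 10
python3 -m creep '{"translation":[[0,0,0],[0,0,0],[0,0,0],[0,0,0]],"spin":[0,0,0,0],"gripper":[0,0,0,0]}' 10
```

```text
t: 12.25
eef_pos: [0.5128, -0.0595, 0.2003]
ee_rot: [3.142, -0.0, -0.472]
force: [1.3, 0.1, -0.0]
width: 0.0244
gripper_force: 0.0
t: 12.65
eef_pos: [0.5128, -0.0595, 0.2003]
ee_rot: [-3.142, -0.0, -0.472]
force: [0.2, -1.3, 0.4]
width: 0.0006
gripper_force: 0.0
```

```bash
python3 - <<'E'
from h import *
R=np.array([[-0.45400299,-0.89099769,0.00209986],[-0.85873641,0.43819046,0.265633],[-0.23759853,0.11879495,-0.96407194]])
K=np.array([[374.26,0,282.85],[0,374.26,206.65],[0,0,1]])
c3=np.array([0.55747701,-0.12478397,0.39194714]);c4=np.array([0.57614059,-0.09123542,0.39248449])
def edges(f,row,lo,hi):
    g=cv2.cvtColor(cv2.imread(f),cv2.COLOR_BGR2GRAY)[row].astype(int); return [int(v) for v in g[lo:hi]]
for row in (170,200,232):
    print(row,edges('pics/w3.png',row,180,230)); print(row,edges('pics/w4.png',row,262,312))
def tri(u3,u4):
    X=cv2.triangulatePoints(K@np.c_[R,-R@c3],K@np.c_[R,-R@c4],np.array(u3,float).reshape(2,1),np.array(u4,float).reshape(2,1));return (X[:3]/X[3]).ravel().round(4)
for a,b in (((205,232),(287.5,232)),((205,200),(287.5,200)),((205,232),(289,232))): print(tri(a,b))
E
```

```text
170 [120, 121, 122, 120, 120, 121, 120, 119, 119, 115, 94, 72, 62, 62, 61, 61, 63, 61, 63, 63, 61, 64, 65, 66, 64, 66, 64, 63, 61, 57, 51, 49, 43, 38, 43, 65, 100, 115, 119, 117, 118, 118, 118, 119, 119, 118, 118, 116, 117, 120]
170 [118, 119, 120, 118, 120, 118, 119, 118, 118, 117, 118, 118, 118, 111, 86, 63, 60, 64, 68, 65, 63, 62, 61, 64, 63, 63, 62, 64, 63, 66, 64, 63, 61, 57, 56, 69, 100, 114, 118, 123, 144, 171, 187, 190, 190, 190, 188, 187, 188, 188]
200 [140, 128, 124, 124, 122, 124, 123, 123, 123, 121, 121, 118, 105, 81, 62, 60, 61, 62, 63, 59, 61, 59, 63, 63, 62, 61, 63, 64, 61, 63, 60, 56, 50, 45, 38, 37, 39, 39, 39, 39, 41, 42, 44, 42, 46, 48, 50, 52, 54, 56]
200 [120, 121, 119, 119, 121, 119, 119, 120, 119, 120, 117, 118, 118, 112, 90, 66, 56, 61, 64, 64, 65, 62, 65, 62, 62, 63, 63, 64, 64, 63, 62, 60, 60, 55, 50, 46, 46, 48, 52, 49, 53, 56, 57, 58, 59, 60, 62, 62, 65, 63]
232 [192, 192, 193, 193, 194, 193, 194, 195, 195, 194, 194, 193, 193, 193, 185, 144, 90, 60, 63, 62, 63, 59, 59, 60, 60, 61, 60, 61, 61, 62, 62, 60, 56, 54, 53, 44, 41, 36, 52, 81, 106, 115, 117, 116, 118, 116, 118, 115, 117, 117]
232 [117, 116, 118, 117, 116, 116, 118, 118, 115, 115, 117, 116, 117, 115, 102, 79, 60, 59, 61, 64, 63, 62, 60, 62, 63, 60, 60, 62, 61, 61, 63, 62, 59, 55, 57, 79, 104, 116, 117, 118, 118, 116, 120, 118, 118, 119, 120, 118, 119, 120]
[ 0.5229 -0.067   0.2271]
[ 0.5357 -0.0735  0.2232]
[ 0.5236 -0.068   0.2301]
```

```bash
for i in 1; do python3 -m creep '{"translation":[[0,0,-2],[0,0,-2],[0,0,-1],[0,0,0]],"spin":[0,0,0,0],"gripper":[0,0,0,0]}' | egrep 'eef|force'; done
python3 -m creep '{"translation":[[0,0,-2],[0,0,-2],[0,0,-1],[0,0,0]],"spin":[0,0,0,0],"gripper":[0,0,0,0]}' | egrep 'eef|force'
python3 -m creep '{"translation":[[0,0,-2],[0,0,-2],[0,0,-1],[0,0,0]],"spin":[0,0,0,0],"gripper":[0,0,0,0]}' | egrep 'eef|force'
python3 - <<'E'
from h import *
for c in ('top','wrist'): cams.grab_frame(c);show(c,['gate_tail','gate_pivot'])
shot('wrist','w6.png'); shot('scene','s6.png')
E
```

```text
eef_pos: [0.5128, -0.06, 0.1957]
force: [-1.6, -0.9, 4.7]
gripper_force: 2.0
eef_pos: [0.5138, -0.0602, 0.1913]
force: [1.5, -3.7, 5.9]
gripper_force: 2.9
eef_pos: [0.5143, -0.0604, 0.1866]
force: [3.3, -5.3, 6.2]
gripper_force: 3.1
top gate_tail []
top gate_pivot []
wrist gate_tail [([0.505, -0.0548, 0.2123], 0.83)]
wrist gate_pivot [([0.5548, -0.0918, 0.2048], 0.91)]
```

```bash
python3 -m creep '{"translation":[[0,0,30],[0,0,30],[0,0,20],[0,0,0]],"spin":[0,0,0,0],"gripper":[0,0,0,0]}' | egrep 't:|eef|force'
python3 - <<'E'
from h import *
shot('scene','s7.png');show('scene',['gate_tail','gate_pivot','pour_bar','back_bar','sleeve0'])
shot('wrist','w7.png');show('wrist',['gate_tail','gate_pivot','pour_bar','sleeve0'])
a=cv2.imread('pics/s7.png')[130:290,170:345];b=cv2.imread('pics/w7.png')
cv2.imwrite('pics/c7.png',np.hstack([cv2.resize(a,(400,366),interpolation=cv2.INTER_CUBIC),cv2.copyMakeBorder(cv2.resize(b,(400,300)),0,66,0,0,0)]))
E
```

```text
t: 14.65
eef_pos: [0.5143, -0.0594, 0.2682]
ee_rot: [-3.139, -0.004, -0.472]
force: [-0.2, 0.8, 0.5]
gripper_force: 0.0
scene gate_tail [([0.5088, -0.0529, 0.2097], 0.54)]
scene gate_pivot [([0.554, -0.0903, 0.2069], 0.67)]
scene pour_bar [([0.4767, -0.0915, 0.1488], 0.69)]
scene back_bar [([0.5196, 0.1187, 0.1856], 0.76), ([0.5532, -0.0887, 0.2059], 0.44), ([0.6006, -0.0802, 0.1791], 0.16)]
scene sleeve0 [([0.6265, -0.1143, 0.0216], 0.66), ([0.5058, 0.2598, 0.0096], 0.66), ([0.5804, 0.3139, 0.0134], 0.59)]
wrist gate_tail [([0.504, -0.0551, 0.2143], 0.65), ([0.5529, -0.0895, 0.2062], 0.33)]
wrist gate_pivot [([0.5506, -0.0901, 0.2089], 0.96)]
wrist pour_bar [([0.4796, -0.0946, 0.1555], 0.97)]
wrist sleeve0 [([0.6108, -0.0591, 0.1819], 0.87), ([0.6048, -0.0753, 0.1787], 0.73), ([0.6279, -0.1138, 0.0229], 0.68)]
```

View pics/c7.png

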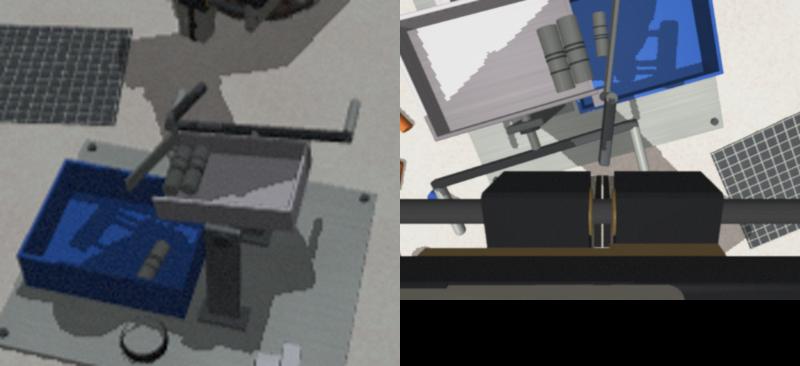

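```bash
python3 -m creep '{"translation":[[-5,24,0],[-5,24,0],[-5,24,0],[-5,24,0],[-5,24,0],[-5,24,0],[-6,24,0],[-6,23,0]],"spin":[-0.15,-0.15,-0.15,-0.15,-0.15,-0.15,-0.15,-0.15],"gripper":[1,1,1,1,1,1,1,1]}'
python3 -m creep '{"translation":[[0,0,-20],[0,0,-20],[0,0,-20],[0,0,-10],[0,0,-10],[0,0,-5],[0,0,-5],[0,0,0]],"spin":[-0.09,0,0,0,0,0,0,0],"gripper":[1,1,1,1,1,1,1,1]}'
```

```text
t: 16.0
eef_pos: [0.4704, 0.1325, 0.2653]
ee_rot: [-3.142, 0.0, -1.678]
force: [1.7, 0.2, -0.6]
width: 0.0591
gripper_force: 0.0
t: 16.8
eef_pos: [0.4707, 0.1314, 0.1751]
ee_rot: [3.141, -0.0, -1.762]
force: [0.2, -0.4, 0.0]
width: 0.0875
gripper_force: 0.0
```

```bash
C='python3 -m creep'
python3 -m creep '{"translation":[[0,0,-4],[0,0,-4],[0,0,0]],"spin":[0,0,0],"gripper":[1,1,1]}' | egrep 'eef|^force'
python3 -m creep '{"translation":[[0,0,-4],[0,0,-4],[0,0,0]],"spin":[0,0,0],"gripper":[1,1,1]}' | egrep 'eef|^force'
python3 -m creep '{"translation":[[0,0,-4],[0,0,-4],[0,0,0]],"spin":[0,0,0],"gripper":[1,1,1]}' | egrep 'eef|^force'
python3 - <<'E'
from h import *
cams.grab_frame('scene');show('scene',['gate_pivot','pour_bar','back_bar','gate_tail'])
E
```

```text
eef_pos: [0.4704, 0.1314, 0.1668]
force: [0.7, -0.6, -0.2]
eef_pos: [0.4712, 0.132, 0.1593]
force: [-0.1, 1.0, 1.6]
eef_pos: [0.4711, 0.1317, 0.1511]
force: [0.5, 1.5, 2.2]
scene gate_pivot [([0.5529, -0.0856, 0.2172], 0.6), ([0.3977, 0.3904, 0.0006], 0.23)]
scene pour_bar [([0.4787, -0.0912, 0.1634], 0.87), ([0.5971, -0.1563, 0.0144], 0.54), ([0.5764, 0.4735, 0.0024], 0.16)]
scene back_bar [([0.5214, 0.1207, 0.1714], 0.79)]
scene gate_tail [([0.5064, -0.0518, 0.218], 0.52), ([0.5745, 0.4756, 0.0005], 0.36), ([0.4765, -0.0901, 0.1644], 0.34)]
```

```bash

python3 -m creep '{"translation":[[0,0,-2],[0,0,-1],[0,0,0]],"spin":[0,0,0],"gripper":[1,1,1]}' | egrep 'eef|^force'
python3 -m creep '{"translation":[[0,0,-2],[0,0,0]],"spin":[0,0],"gripper":[1,1]}' | egrep 'eef|^force'
```

```text
eef_pos: [0.4707, 0.1315, 0.1482]
force: [0.4, 1.9, 3.1]
eef_pos: [0.4709, 0.1316, 0.1465]
force: [-1.5, 2.0, 6.8]
```

```bash

python3 -m creep '{"translation":[[0,0,-2],[0,0,0]],"spin":[0,0],"gripper":[1,1]}' | egrep 'eef|^force'
python3 -m creep '{"translation":[[0,0,40],[0,0,40],[0,0,30],[0,0,0]],"spin":[0,0,0,0],"gripper":[0,0,0,0]}'
python3 - <<'E'
from h import *
s=get_state()
for c in ('scene','top','wrist'):
    shot(c,c+'8.png');show(c,['gate_pivot','pour_bar','back_bar','gate_tail'])
E
```

```text
eef_pos: [0.4712, 0.1316, 0.1459]
force: [-6.9, 0.0, 19.0]
t: 19.05
eef_pos: [0.472, 0.1319, 0.2578]
ee_rot: [-3.138, 0.003, -1.762]
force: [0.2, 0.3, -0.2]
width: 0.0613
gripper_force: 0.0
scene gate_pivot [([0.5556, -0.0859, 0.2211], 0.72)]
scene pour_bar [([0.478, -0.0914, 0.1695], 0.71)]
scene back_bar [([0.5235, 0.1229, 0.1649], 0.79)]
scene gate_tail [([0.5059, -0.0457, 0.22], 0.81)]
top gate_pivot [([0.5505, -0.0837, 0.2228], 0.4), ([0.761, 0.0418, 0.006], 0.15)]
top pour_bar [([0.4779, -0.0935, 0.1694], 0.94)]
top back_bar []
top gate_tail [([0.5055, -0.0515, 0.2233], 0.64), ([0.6301, -0.0071, 0.0054], 0.41)]
wrist gate_pivot []
wrist pour_bar []
wrist back_bar [([0.523, 0.1209, 0.1683], 0.65)]
wrist gate_tail []
```

```bash

python3 -m creep '{"translation":[[2,-30,0],[2,-30,0],[2,-30,0],[2,-30,0],[2,-30,0],[2,-30,0],[2,-30,0],[2,-28,0]],"spin":[0.15,0.15,0.15,0.15,0.15,0.15,0.15,0.15],"gripper":[0,0,0,0,0,0,0,0]}' 
python3 -m creep '{"translation":[[0,0,0],[0,0,-25],[0,0,-25],[0,0,-20],[0,0,-9],[0,0,0]],"spin":[0.094,0,0,0,0,0],"gripper":[0,0,0,0,0,0]}'
```

```text
t: 20.6
eef_pos: [0.4866, -0.1078, 0.2544]
ee_rot: [-3.141, -0.0, -0.556]
force: [0.5, 0.5, 0.0]
width: 0.0005
gripper_force: 0.0
t: 21.2
eef_pos: [0.4861, -0.1066, 0.1744]
ee_rot: [3.14, 0.002, -0.468]
force: [0.1, -0.4, -0.2]
width: 0.0004
gripper_force: 0.0
```

```bash

python3 -m creep '{"translation":[[3,6,1],[3,6,0],[3,5,0],[4,5,0],[0.3,7.2,0],[1.2,7.1,0],[2.1,6.9,0],[3,6.6,0]],"spin":[0,0,0,0,-0.13,-0.13,-0.13,-0.13],"gripper":[0,0,0,0,0,0,0,0]}' |egrep 'eef|rot|force'
python3 -m creep '{"translation":[[3.8,6.1,0],[4.6,5.6,0],[0,0,0]],"spin":[-0.13,-0.13,0],"gripper":[0,0,0]}'|egrep 'eef|rot|force'
python3 - <<'E'
from h import *
for c in ('scene','wrist'):
    cams.grab_frame(c);show(c,['gate_pivot','gate_tail'])
E
```

```text
eef_pos: [0.5063, -0.0564, 0.1765]
ee_rot: [3.141, -0.0, -0.993]
force: [-0.2, -3.0, -0.5]
gripper_force: 0.9
eef_pos: [0.5152, -0.0443, 0.1764]
ee_rot: [3.142, -0.0, -1.249]
force: [-0.3, 0.1, -0.4]
gripper_force: 0.0
scene gate_pivot [([0.6048, -0.0773, 0.1892], 0.63)]
scene gate_tail [([0.6158, -0.4468, 0.002], 0.2)]
wrist gate_pivot [([0.5534, -0.0862, 0.2201], 0.74)]
wrist gate_tail []
```

```bash

python3 -m creep '{"translation":[[5.2,5,0],[5.8,4.2,0]],"spin":[-0.13,-0.13],"gripper":[0,0]}' |egrep 'eef|rot|force'
python3 -m creep '{"translation":[[6.3,3.4,0],[6.7,2.6,0]],"spin":[-0.13,-0.13],"gripper":[0,0]}'|egrep 'eef|rot|force'
python3 - <<'E'
from h import *
for c in ('scene','top','wrist'):
    shot(c,c+'9.png');show(c,['gate_pivot','gate_tail','tray_pivot'])
E
```

```text
eef_pos: [0.5251, -0.036, 0.1763]
ee_rot: [3.141, -0.0, -1.512]
force: [-1.8, -0.7, 0.7]
gripper_force: 1.0
eef_pos: [0.5383, -0.0298, 0.1762]
ee_rot: [3.141, -0.0, -1.772]
force: [-2.4, 0.1, 0.1]
gripper_force: 1.0
scene gate_pivot [([0.5548, -0.085, 0.2193], 0.76)]
scene gate_tail [([0.6308, -0.0126, 0.169], 0.7), ([0.443, -0.4584, -0.001], 0.64)]
scene tray_pivot [([0.6289, -0.0128, 0.1679], 0.76)]
top gate_pivot []
top gate_tail []
top tray_pivot [([0.6303, -0.0131, 0.1655], 0.63), ([0.6158, -0.45, 0.0004], 0.44)]
wrist gate_pivot [([0.5546, -0.0866, 0.2194], 0.93)]
wrist gate_tail [([0.61, -0.0713, 0.1918], 0.22)]
wrist tray_pivot []
```

```bash

python3 -m creep '{"translation":[[2,-0.4,0],[2,-0.4,0]],"spin":[0,0],"gripper":[0,0]}' |egrep 'eef|force'
python3 -m creep '{"translation":[[2,-0.4,0],[2,-0.4,0]],"spin":[0,0],"gripper":[0,0]}' |egrep 'eef|force'
python3 - <<'E'
from h import *
g=shot('wrist','w10.png');show('wrist',['gate_pivot','gate_tail'])
cv2.imwrite('pics/c10.png',np.hstack([cv2.resize(cv2.imread('pics/w10.png'),(400,300)),cv2.resize(cv2.imread('pics/scene9.png')[130:250,180:340],(400,300))]))
E
```

```text
eef_pos: [0.5426, -0.0304, 0.1762]
force: [-1.3, 2.9, 0.6]
gripper_force: 1.0
eef_pos: [0.5441, -0.0314, 0.1756]
force: [-14.6, 4.4, 7.4]
gripper_force: 8.1
wrist gate_pivot [([0.5557, -0.0836, 0.2216], 0.85)]
wrist gate_tail [([0.4798, -0.0937, 0.1722], 0.48)]
```

```bash

python3 -m creep '{"translation":[[-6,1,0],[-12,2,0],[-20,3,0],[-20,3,30],[-15,-12,30],[-10,-20,30],[0,0,0]],"spin":[0,0,0,0,0,0,0],"gripper":[0,0,0,0,1,1,1]}'
python3 - <<'E'
from h import *
for c in ('scene','top','wrist'):
    shot(c,c+'11.png');show(c,['gate_pivot','gate_tail','pour_bar','back_bar'])
E
```

```text
t: 24.85
eef_pos: [0.4646, -0.0556, 0.2712]
ee_rot: [-3.133, 0.002, -1.768]
force: [0.6, 0.0, 0.2]
width: 0.0191
gripper_force: 0.0
scene gate_pivot [([0.5544, -0.0811, 0.2183], 0.76), ([0.6129, -0.4487, -0.0009], 0.67)]
scene gate_tail [([0.5682, -0.0244, 0.2213], 0.55)]
scene pour_bar [([0.4786, -0.0923, 0.1687], 0.69)]
scene back_bar [([0.5174, 0.1203, 0.1675], 0.78)]
top gate_pivot []
top gate_tail [([0.5661, -0.0222, 0.2216], 0.59)]
top pour_bar []
top back_bar [([0.5192, 0.124, 0.1717], 0.58)]
wrist gate_pivot [([0.5531, -0.0824, 0.2191], 0.87)]
wrist gate_tail []
wrist pour_bar [([0.4805, -0.0935, 0.1704], 0.8)]
wrist back_bar [([0.632, -0.0099, 0.0048], 0.72)]
```

```bash

python3 -m creep '{"translation":[[-12,-11,0],[-12,-11,0],[-11,-9,0],[0,0,-30],[0,0,-30],[0,0,-30],[0,0,-20],[0,0,0]],"spin":[0,0,0,0,0,0,0,0],"gripper":[1,1,1,1,1,1,1,1]}'
python3 -m creep '{"translation":[[0,0,-5],[0,0,-5],[0,1,-5],[0,1,-5],[0.5,1,-5],[0,2,-4],[1,2,-4],[0,0,0]],"spin":[0,0,0,0,0,0,0,0],"gripper":[1,1,1,1,1,1,1,1]}'
python3 - <<'E'
from h import *
cams.grab_frame('scene');show('scene',['pour_bar','back_bar','tray_pivot'])
E
```

```text
t: 26.4
eef_pos: [0.4261, -0.0863, 0.1542]
ee_rot: [3.137, -0.001, -1.769]
force: [0.3, 0.2, 0.1]
width: 0.0879
gripper_force: 0.0
t: 27.2
eef_pos: [0.43, -0.078, 0.1226]
ee_rot: [3.141, -0.0, -1.768]
force: [-0.1, 0.2, 0.6]
width: 0.0876
gripper_force: 0.0
scene pour_bar [([0.4786, -0.088, 0.1445], 0.82)]
scene back_bar []
scene tray_pivot [([0.6309, -0.0092, 0.1704], 0.88)]
```

```bash

python3 -m creep '{"translation":[[0,0,-5],[0.5,0,-5],[0.5,1,-5],[0.5,1,-5],[0.5,1,-5],[0.5,1.5,-5],[0,0,0]],"spin":[0,0,0,0,0,0,0],"gripper":[1,1,1,1,1,1,1]}' | egrep 't:|eef|^force'
python3 -m creep '{"translation":[[0.5,3,-5],[0.5,3,-5],[0.5,4,-5],[0.5,4,-4],[0.5,4,-4],[0,0,0]],"spin":[0,0,0,0,0,0],"gripper":[1,1,1,1,1,1]}' | egrep 't:|eef|^force'
python3 - <<'E'
from h import *
for c in ('scene','top'): cams.grab_frame(c);show(c,['pour_bar','back_bar','gate_pivot','sleeve0'])
E
```

```text
t: 28.1
eef_pos: [0.4324, -0.0739, 0.0925]
ee_rot: [3.14, -0.001, -1.768]
force: [-0.7, 0.3, -0.2]
t: 28.7
eef_pos: [0.435, -0.0553, 0.0697]
ee_rot: [3.141, -0.0, -1.767]
force: [-0.6, -0.2, 0.4]
scene pour_bar [([0.4821, -0.0602, 0.0886], 0.76), ([0.7663, 0.0377, 0.0068], 0.21)]
scene back_bar [([0.5138, 0.0894, 0.2457], 0.94), ([0.7679, 0.0389, 0.0071], 0.6)]
scene gate_pivot [([0.5525, -0.0925, 0.147], 0.76)]
scene sleeve0 [([0.6708, 0.2449, 0.007], 0.71), ([0.8154, 0.2669, 0.0068], 0.68), ([0.5866, -0.1971, 0.0246], 0.56)]
top pour_bar []
top back_bar [([0.5131, 0.0892, 0.2488], 0.67)]
top gate_pivot [([0.5497, -0.0931, 0.1498], 0.54)]
top sleeve0 [([0.5855, -0.2415, 0.0235], 0.64), ([0.8142, 0.2597, 0.0102], 0.64), ([0.5001, 0.2635, 0.005], 0.54)]
```

```bash

python3 -m creep '{"translation":[[1,2,-3],[0.5,2,-3],[0,0,-1],[0,0,0],[0,0,0],[0,0,0],[0,0,0],[0,0,0]],"spin":[0,0,0,0,0,0,0,0],"gripper":[1,1,1,1,1,1,1,1]}' | egrep 't:|eef|^force'
python3 - <<'E'
from h import *
for c in ('scene','top'):
    cams.grab_frame(c);show(c,['back_bar','pour_bar'])
    for n in ('sleeve0',): print([(np.round(d['centre'],3).tolist(),round(d['confidence'],2)) for d in nets.pinpoint(c,n)])
E
```

```text
t: 30.0
eef_pos: [0.4374, -0.0511, 0.0636]
ee_rot: [-3.14, 0.001, -1.767]
force: [-3.7, 4.9, 6.1]
scene back_bar [([0.5105, 0.0881, 0.2489], 0.67), ([0.5953, -0.1563, 0.0138], 0.57)]
scene pour_bar [([0.4856, -0.0522, 0.0857], 0.73)]
[([0.63, -0.1, 0.024], 0.7), ([0.505, 0.259, 0.008], 0.67), ([0.815, 0.266, 0.009], 0.54), ([0.587, -0.242, 0.025], 0.5), ([0.675, 0.247, 0.008], 0.5), ([0.607, -0.07, 0.021], 0.4)]
top back_bar [([0.5144, 0.0839, 0.2535], 0.69), ([0.609, -0.0687, 0.0228], 0.49)]
top pour_bar [([0.398, 0.3926, 0.0023], 0.64)]
[([0.674, 0.244, 0.01], 0.69), ([0.5, 0.262, 0.009], 0.68), ([0.584, -0.246, 0.023], 0.59), ([0.61, -0.066, 0.022], 0.54), ([0.632, -0.1, 0.02], 0.49), ([0.813, 0.262, 0.008], 0.49)]
```

```bash

python3 -m creep '{"translation":[[-1,-2,15],[0,-3,40],[0,0,45],[0,0,45],[0,0,45],[0,0,30],[0,0,0]],"spin":[0,0,0,0,0,0,0],"gripper":[1,1,1,1,1,1,1]}' | egrep 't:|eef|^force'
python3 -m creep '{"translation":[[5,30,0],[5,30,0],[5,30,0],[5,30,0],[6,30,0],[2,2,0],[0,0,-20],[0,0,-20]],"spin":[0,0,0,0,0,0,0,0],"gripper":[1,1,1,1,1,1,1,1]}' | egrep 't:|eef|^force'
```

```text
t: 31.1
eef_pos: [0.4381, -0.0566, 0.2876]
ee_rot: [-3.134, 0.003, -1.767]
force: [-0.3, -0.2, -0.3]
t: 31.9
eef_pos: [0.4637, 0.0954, 0.2422]
ee_rot: [3.142, 0.0, -1.767]
force: [-0.5, 0.3, -0.3]
```

```bash

python3 -m creep '{"translation":[[0,0,-5],[0,0,-5],[1,4,-5],[1,4,-5],[1,4,-5],[1,4,-5],[1,3,-5],[0,3,-5]],"spin":[0,0,0,0,0,0,0,0],"gripper":[1,1,1,1,1,1,1,1]}' | egrep 't:|eef|^force'
python3 -m creep '{"translation":[[1,3,-5],[0,2,-5],[1,2,-5],[0,2,-5],[0,2,-6],[0,1,-6],[0,1,-6],[0,1,-6]],"spin":[0,0,0,0,0,0,0,0],"gripper":[1,1,1,1,1,1,1,1]}' | egrep 't:|eef|^force'
python3 -m creep '{"translation":[[0,0,-4],[0,0,-3],[0,0,-2],[0,0,0]],"spin":[0,0,0,0],"gripper":[1,1,1,1]}' | egrep 't:|eef|^force'
```

```text
t: 32.7
eef_pos: [0.4702, 0.119, 0.2047]
ee_rot: [-3.139, 0.004, -1.767]
force: [-1.7, 3.7, 6.9]
t: 33.5
eef_pos: [0.473, 0.1331, 0.1607]
ee_rot: [-3.137, 0.004, -1.767]
force: [2.5, 2.9, 4.6]
t: 33.9
eef_pos: [0.4705, 0.1308, 0.1499]
ee_rot: [3.141, -0.001, -1.768]
force: [1.6, 1.6, 2.2]
```

Approaching the stop; press until the force rises as before.

```bash

python3 -m creep '{"translation":[[0,0,-2],[0,0,-1.5],[0,0,0]],"spin":[0,0,0],"gripper":[1,1,1]}' | egrep 't:|eef|^force'
python3 -m creep '{"translation":[[0,0,-1.5],[0,0,0]],"spin":[0,0],"gripper":[1,1]}' | egrep 't:|eef|^force'
python3 -m creep '{"translation":[[0,0,-1],[0,0,0]],"spin":[0,0],"gripper":[1,1]}' | egrep 't:|eef|^force'
```

```text
t: 34.2
eef_pos: [0.4706, 0.131, 0.1467]
ee_rot: [3.141, -0.0, -1.768]
force: [-0.1, 2.4, 4.8]
t: 34.4
eef_pos: [0.4708, 0.131, 0.1462]
ee_rot: [-3.141, 0.0, -1.768]
force: [-3.9, 0.9, 13.3]
t: 34.6
eef_pos: [0.471, 0.1311, 0.1459]
ee_rot: [-3.14, 0.0, -1.767]
force: [-6.7, 1.4, 17.8]
```

```bash

python3 -m creep '{"translation":[[0,0,20],[0,0,40],[0,0,40],[0,0,40],[-20,20,0],[-10,30,0],[0,30,0],[0,0,0]],"spin":[0,0,0,0,0,0,0,0],"gripper":[1,1,1,1,1,1,1,1]}' | egrep 't:|eef|^force'
python3 - <<'E'
from h import *
for c in ('scene','top'):
    shot(c,c+'12.png');show(c,['gate_pivot','gate_tail','pour_bar','back_bar'])
    print([(np.round(d['centre'],3).tolist(),round(d['confidence'],2)) for d in nets.pinpoint(c,'sleeve0')])
a=cv2.imread('pics/scene12.png')[120:320,150:400]
cv2.imwrite('pics/c12.png',cv2.resize(a,(750,600),interpolation=cv2.INTER_CUBIC))
E
```

```text
t: 35.4
eef_pos: [0.4395, 0.2126, 0.283]
ee_rot: [3.139, -0.002, -1.766]
force: [-0.1, -0.3, -0.3]
scene gate_pivot [([0.5555, -0.084, 0.2223], 0.77), ([0.5851, -0.2427, 0.0271], 0.5)]
scene gate_tail [([0.5689, -0.0195, 0.2204], 0.55)]
scene pour_bar [([0.4799, -0.0911, 0.1665], 0.81), ([0.3978, 0.391, 0.0003], 0.47)]
scene back_bar [([0.5188, 0.1192, 0.1661], 0.96)]
[([0.815, 0.268, 0.009], 0.69), ([0.672, 0.248, 0.006], 0.66), ([0.584, -0.24, 0.027], 0.56), ([0.508, 0.263, 0.006], 0.53), ([0.607, -0.066, 0.022], 0.45), ([0.583, 0.316, 0.012], 0.44), ([0.631, -0.104, 0.024], 0.4)]
top gate_pivot [([0.5535, -0.0809, 0.2234], 0.65)]
top gate_tail [([0.5711, -0.0244, 0.2239], 0.47)]
top pour_bar [([0.4802, -0.0953, 0.1721], 0.66)]
top back_bar [([0.5239, 0.1243, 0.1705], 0.73)]
[([0.587, 0.316, 0.014], 0.54), ([0.582, -0.248, 0.022], 0.5), ([0.815, 0.262, 0.01], 0.44), ([0.631, -0.099, 0.02], 0.4), ([0.67, 0.247, 0.013], 0.4)]
```

View pics/c12.png

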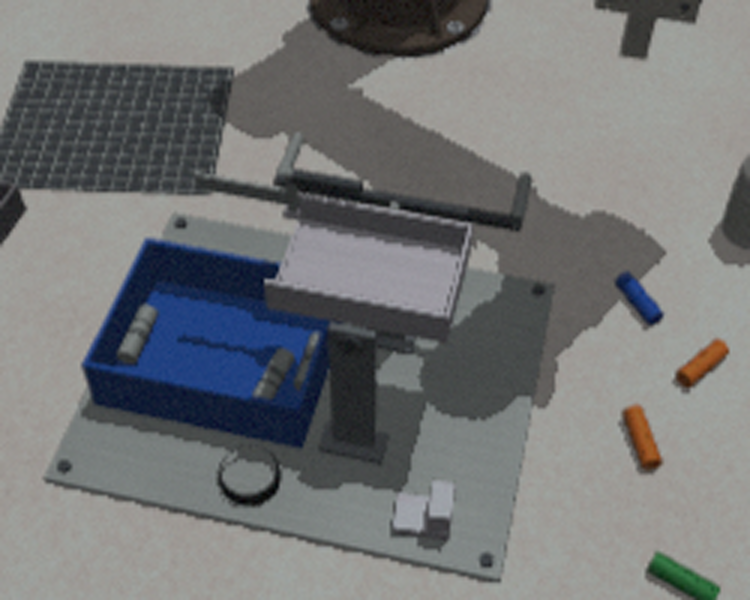

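The picture shows an empty, level tray. The gate is open, pointing out from (290,190) to (200,183), and the three sleeves are in the bin at (138,333), (272,372) and (308,360). The other things are where they were.

```bash
python3 -c "
from station import arm
print(arm.job_done())"
```

```text
the job is handed in; nothing more can be done
None
```

The job is handed in with all three sleeves in the bin, the gate fully open and the tray level, but one sleeve rolled out early: the fingers end about 29 mm above the reported TCP, so a downward probe on the handle tipped the tray about 10° with the gate still partly shut, after which I levelled the tray, opened the gate and tipped it to about 49° for the other two.

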